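# Find the catch in the drawer pull and open the tool-chest drawer

### The job

Open the upper drawer of the black tool chest with a fingertip: run it along the floor of the drawer's pull channel until you feel it drop into the notch, press the sprung catch at the bottom of the notch right down, and keeping it down draw the drawer towards you until it stands about 100 mm open. Leave the drawer open with the catch sprung back up, and do not pick up or shift the hammer or the two dollies lying about.

Things in the scene. Friction and masses are not known exactly. Their poses are not given: they have to be found in the camera images.
- chest: Black bench-top tool chest, 660 mm wide (y), 300 deep (x), 195 high plus a 3 mm rubber mat on top, fixed to the bench; two drawers in its front, which faces -x. Origin: centre of its underside.
- pull_mid (a point): Pull of the upper drawer: aluminium channel, open upwards, along the whole front, moving with the drawer. Origin: middle of the channel floor. x points into the chest (the drawer opens to -x), y along the channel, z up. 656 mm long, 38 wide inside; rigid level floor (within 0.5 mm). Above the floor: 5 mm thick front lip 10 mm, drawer front (x=+19) 13 mm, chest top with mat (from x=+25) 24 mm.
- bay_right (a point): Point on the channel floor, mid-width, 115 mm from the pull's origin towards -y. The one notch in the floor lies wholly between this point and bay_left. Moves with the drawer; axes as the pull's.
- bay_left (a point): The same, 115 mm towards +y. The notch between is of the same metal, 50 mm long in y and the channel's full 38 mm wide; the lip and the drawer front go on down to its bottom, so a fingertip in it can draw the drawer by the inside of the lip. The bottom is the catch.
- catch (a joint): The sprung catch: flat plate 36 x 47 mm that fills the bottom of the notch, its top 10 mm below the channel floor. Value: how far it is pressed straight down, m, 0 up, 0.008 on its stop. Starts to move at about 1.5 N; about 5 N holds it right down. The drawer is locked until about 0.005; once it is 15 mm out the catch may be let go.
- drawer (a joint): How far the upper drawer is open, m: 0 shut and latched, 0.22 fully out. It runs along the pull's -x with a drag of about 3 N and stays where it is left.
- hammer_mid (a point): Body hammer lying on the bench, red handle, steel head, 320 mm long: bystander. The point is on its handle, 125 mm from the head, 18 mm above the bench.
- heel_dolly_mid (a point): Dark steel heel dolly, 55 x 105 x 42 mm, lying on the mat on the chest's top, well back from the front: bystander. The point is its middle.
- round_dolly_mid (a point): Steel mushroom-shaped dolly, 60 mm across and 45 mm high, standing on the mat on the chest's top, well back from the front: bystander. The point is its middle.

How it is judged:
On the way, in this order (a step that is already met when the one before it is completed fails the run):
1. a fingertip feels along the pull channel (in touch with it for 0.3 s, catch still up, drawer shut) (contact force between the fingers and drawer above 0.3 N and value of joint catch below 0.002 m and value of joint drawer below 0.006 m), for 0.3 s.
2. the catch is pressed down in its notch while the drawer is still shut (contact force between the fingers and drawer above 0.3 N and value of joint catch above 0.0045 m and value of joint drawer below 0.02 m), for 0.05 s.
3. the drawer is drawn open at least 70 mm (value of joint drawer above 0.07 m), for 0.1 s.
At the end, for the whole second after the job is handed in: The upper drawer stands 70 to 140 mm open and at rest, the catch is up again (less than 2 mm down), and the hammer and both dollies are within 25 mm of where they lay (value of joint drawer between 0.07 and 0.14 m and velocity of joint drawer between -0.01 and 0.01 m/s and value of joint catch below 0.002 m and distance of each of hammer_mid, heel_dolly_mid, round_dolly_mid from where it was at the start of the episode below 0.025 m); the robot touches nothing.
It fails at once if a dolly or the hammer is lifted, carried or pushed more than 25 mm (distance of any of hammer_mid, heel_dolly_mid, round_dolly_mid from where it was at the start of the episode above 0.025 m).
It also fails if it takes over 61 s, if anything falls off the work surface, if the arm or the gripper's body presses on something with over 40 N, if the wrist force passes 120 N, or if a joint passes its speed limit or range.

### The arm

A 6-joint arm with a two-finger parallel gripper is mounted at the origin on the work surface. World frame = base frame: x ahead of the robot, y to its left, z up, the work surface at z = 0. Lengths are in m, angles in rad, forces in N, time in s.
With the tool pointing down it reaches from about 0.35 to 0.725 m from the base axis. Payload 6 kg.
Tool frame: the origin (TCP) lies on the centre line of the jaws, within the pads' length; the fingertips stand 22 mm ahead of it and the grasp point (between the pads) lies 3 mm ahead of it (bot.finger_overhang is the distance from the TCP to the fingertips, in m); z points along the fingers, y is the line along which they close (so a half turn about z gives the same grasp; the last joint's range is limited). The gripper opens to 85 mm and grips with 20 to 120 N. Pads are 22 mm wide; open, the fingers measure 114 mm over their backs; the gripper's body (76 mm by 85 mm) begins 54 mm behind the grasp point. The pads swing forward as they close: fully open they stand 13 mm farther back than shut.
Start: joints at [-0.828, 0.04, 0.085, 0, -1.615, -0.334], TCP at [0.239, -0.551, 0.253] pointing down, gripper open.
Joint ranges: [-2.56, 2.56], [-1.29, 2.01], [-1.08, 1.49], [-3.29, 1.98], [-2.81, -0.18], [-2.99, 2.99]. Speed limits (rad/s): [2.57, 2.57, 3.01, 3.14, 3.14, 3.14].

### API

Orientations are given as a unit quaternion [w, x, y, z].
In Python, from bench import bot, get_image gives the robot as it stands.
- The arm moves only by the shell command python3 -m pendant 'ROWS' [FORCE]. ROWS is a JSON object of lists of equal length, an entry for each row: "dp": the shift along the tool's x, y, z in m, a list of three; "rotation": the turn, a rotation vector about the tool's x, y, z in rad, a list of three; "jaw": the closure in counts, from 0 (fully open) to 255 (shut). In form: {"dp": [[tx, ty, tz], ...], "rotation": [[rx, ry, rz], ...], "jaw": [jaw, ...]}. A call has 1 to 12 rows; each row shifts and turns the commanded pose from where the row before left it, along the tool's axes as they then stand; what a row does not reach is not made up. A row lasts 1/8 s, in which the tool goes at most 62.5 mm and 10.7 degrees, less where a joint would pass 70% of its speed; a pose out of reach is approached as far as the arm can. A call with a gripper value outside its range is refused whole. The fingers move at their own pace and stop on an object; FORCE is the grip in N (left out, the last holds). Time passes only in rows, so rows that do not move let the fingers close. It gives the time, the measured TCP pose, the force, the opening and the grip force at its end, in the units of the state.
- bot.get_obs(): the state, without advancing time (a new reading comes with each control period).
- get_image(name): name is "scene" or "top"; returns a dict with "image" (480x640x3 uint8, blue, green, red), "fx", "fy", "cx", "cy" (pixels), "R" (3x3) and "t" (3): a world point X has camera coordinates R X + t. Camera axes: x right, y down, z forward; pixel columns grow to the right and rows downward; lengths in m; the calibration is good to about 2 mm. A picture is of the moment at which its call begins. There is no depth.
- bot.finish_job(): hands the job in; it is judged then, once.
The state is a dict: "clock": time; "q": joint angles; "qd": joint speeds; "joint_efforts": joint torques, N m; "tool_pos": TCP position; "tcp_rot": TCP orientation; "wrist_force": force on the tool from outside, world axes, zero at the start; "moment": the same for the moment, N m; "opening": finger opening in m; "grip_force": force on a finger pad.
Only numpy, scipy, OpenCV 4.12 (cv2) and the standard library are available. Lean on these libraries where they do the work, as an engineer would, in place of code of your own. Each camera call takes 0.05 s, during which the arm holds its last target. There are 200 camera calls.

## Working session

There is one attempt and no reset: what is moved stays moved. The work goes in short steps, Python scripts to look and compute and a shell command to move; the robot and the scene stay as the last step left them, time stands still between calls to the robot, and variables do not carry over. Pictures are saved under pics/ and viewed, at most 10 in all, crops included, and the job is handed in when it is done.

```bash
mkdir -p pics; ls
python3 - <<'E'
from bench import bot,get_image
import cv2,numpy as np
for n in("scene","top"):
    d=get_image(n); cv2.imwrite(f"pics/{n}0.png",d["image"]); print(n,d["fx"],d["fy"],d["cx"],d["cy"],np.round(d["R"],4).tolist(),np.round(d["t"],4).tolist())
o=bot.get_obs();print(o)
E
```

```text
pics
scene 523.2256267155379 523.2256267155379 321.9545421548361 238.23215463280505 [[-0.7487, 0.6628, 0.0082], [0.6271, 0.7122, -0.3153], [-0.2148, -0.231, -0.9489]] [0.4576, -0.2344, 1.2049]
top 582.3523981562523 582.3523981562523 313.7686881354112 238.55976858911833 [[0.0019, -1.0, -0.0002], [-0.9845, -0.0018, -0.1756], [0.1756, 0.0006, -0.9845]] [-0.0983, 0.5538, 1.2183]
{'clock': 0.1, 'q': array([-8.28296320e-01,  4.07867071e-02,  8.38999796e-02, -3.97771003e-04,
       -1.61549888e+00, -3.33709476e-01]), 'qd': array([-0.00023524, -0.00085153,  0.0017551 ,  0.00039709,  0.00067943,
       -0.00052525]), 'joint_efforts': array([-3.67637738e-03, -3.69340003e+01,  3.48284626e+01,  6.95175514e+00,
       -4.47690109e-03,  2.77232471e-05]), 'tool_pos': array([ 0.23846879, -0.55029209,  0.25235506]), 'tcp_rot': array([-2.36646150e-04, -2.02983531e-01,  9.79181809e-01,  7.84175724e-04]), 'wrist_force': array([-0.10030375,  0.74829273, -0.31339404]), 'moment': array([ 0.01401244, -0.00882127, -0.02408119]), 'grip_force': 0.0, 'opening': 0.08564501357948498}
```

View pics/scene0.png

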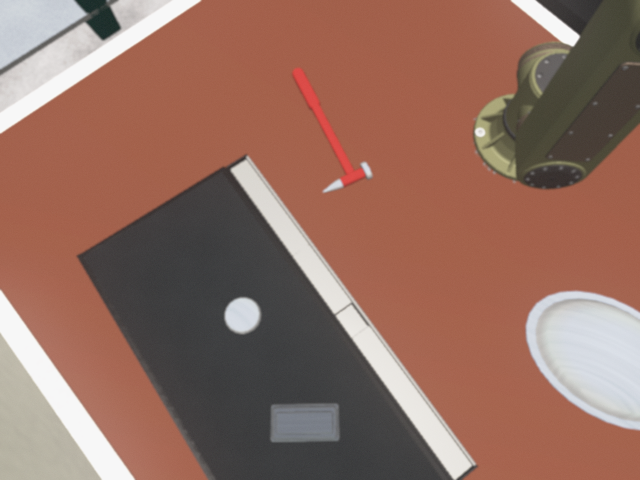

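View pics/top0.png

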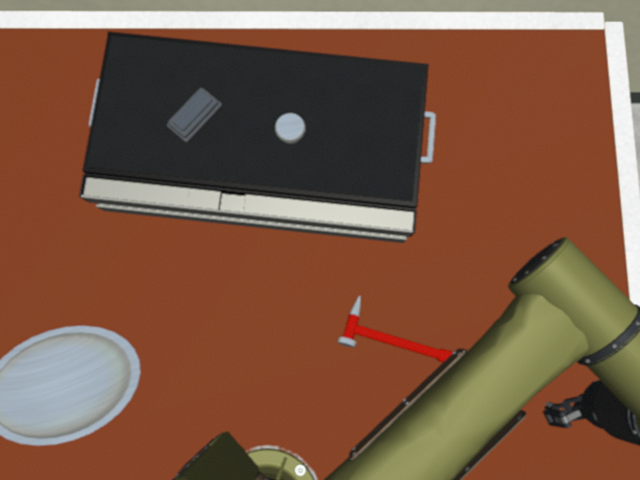

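The scene view shows the pale channel from (240,163) to (465,472), with a notch-like patch near (351,319). In the top view it appears near (232,201), with a faint seam at about (185,193). I'll zoom in on both.

```bash
python3 - <<'E'
import cv2,numpy as np
a=cv2.imread("pics/scene0.png")[270:390,290:430];b=cv2.imread("pics/top0.png")[160:250,70:270]
a=cv2.resize(a,None,fx=2.8,fy=2.8,interpolation=3)[:,:392];b=cv2.resize(b,(800,264) if 0 else (400,180),interpolation=3)
c=np.zeros((336,792,3),np.uint8);c[:a.shape[0],:392]=a;c[:180,392:]=b
cv2.imwrite("pics/z.png",c)
E
cat > h.py <<'E'
import numpy as np
from bench import bot,get_image
C={"scene":(523.2256,321.9545,238.2322),"top":(582.3524,313.7687,238.5598)}
def ray(d,u,v,z):
    R=np.array(d["R"]);t=np.array(d["t"]);c=-R.T@t
    r=R.T@np.array([(u-d["cx"])/d["fx"],(v-d["cy"])/d["fy"],1]);return (c+r*(z-c[2])/r[2])
E
python3 - <<'E'
from h import *
s=get_image("scene");t=get_image("top")
for d,pts in((s,[(335,313,.174),(347,303,.174),(352,335,.174),(368,328,.174),(247,157,.184),(475,466,.184)]),(t,[(219,191,.174),(245,193,.174),(219,209,.174),(244,211,.174),(185,193,.174),(83,197,.184),(412,230,.184),(85,180,.187),(416,207,.187),(87,172,.198),(415,203,.198)])):
    for p in pts: print(p,np.round(ray(d,*p),4))
E
```

```text
(335, 313, 0.174) [0.6194 0.0408 0.174 ]
(347, 303, 0.174) [0.5922 0.0416 0.174 ]
(352, 335, 0.174) [0.6229 0.0877 0.174 ]
(368, 328, 0.174) [0.5945 0.0971 0.174 ]
(247, 157, 0.184) [ 0.548  -0.2852  0.184 ]
(475, 466, 0.184) [0.6176 0.364  0.184 ]
(219, 191, 0.174) [0.6273 0.0912 0.174 ]
(245, 193, 0.174) [0.6233 0.0394 0.174 ]
(219, 209, 0.174) [0.5907 0.0901 0.174 ]
(244, 211, 0.174) [0.5867 0.0406 0.174 ]
(185, 193, 0.174) [0.6231 0.1586 0.174 ]
(83, 197, 0.184) [0.612  0.3565 0.184 ]
(412, 230, 0.184) [ 0.5472 -0.2884  0.184 ]
(85, 180, 0.187) [0.6458 0.3538 0.187 ]
(416, 207, 0.187) [ 0.5924 -0.297   0.187 ]
(87, 172, 0.198) [0.6588 0.3466 0.198 ]
(415, 203, 0.198) [ 0.5977 -0.2933  0.198 ]
```

View pics/z.png

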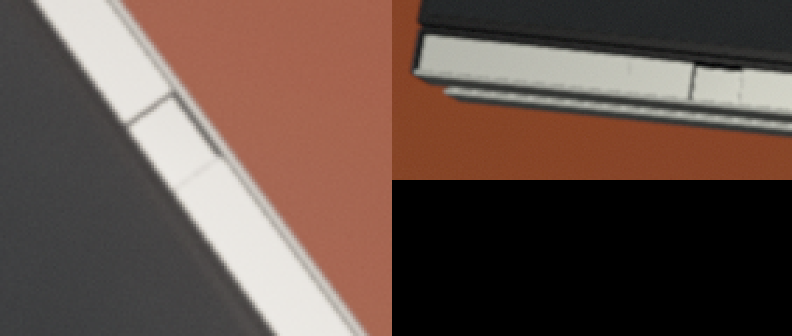

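The notch is centred near (0.607, 0.066). The channel direction is about (0.104, 0.995). Turning the tool by +0.51 rad about its z axis puts tool y along the channel and tool x along the opening direction.

```bash
python3 -m pendant '{"dp":[[0,0,0],[0,0,0],[0,0,0],[0,0,0],[0,0,0]],"rotation":[[0,0,0.128],[0,0,0.128],[0,0,0.128],[0,0,0.128],[0,0,0]],"jaw":[255,255,255,255,255]}' 20
python3 -m pendant '{"dp":[[-0.025,0.048,0],[-0.025,0.048,0],[-0.025,0.048,0],[-0.025,0.048,0],[-0.025,0.048,0],[-0.025,0.048,0],[-0.025,0.048,0],[-0.025,0.048,0],[-0.025,0.048,0],[-0.025,0.048,0],[-0.025,0.048,0],[0,0,0]],"rotation":[[0,0,0],[0,0,0],[0,0,0],[0,0,0],[0,0,0],[0,0,0],[0,0,0],[0,0,0],[0,0,0],[0,0,0],[0,0,0],[0,0,0]],"jaw":[255,255,255,255,255,255,255,255,255,255,255,255]}'
cat >> h.py <<'E'
from scipy.spatial.transform import Rotation as Ro
def st(goal=(.607,.066,.196)):
    o=bot.get_obs();q=o["tcp_rot"];R=Ro.from_quat(q,scalar_first=True).as_matrix()
    print("t",o["clock"],"p",np.round(o["tool_pos"],4),"f_tool",np.round(R.T@o["wrist_force"],2),"open",round(o["opening"],4))
    print("R",np.round(R,3).tolist(),"to goal(tool):",np.round(R.T@(np.array(goal)-o["tool_pos"]),4))
E
python3 -c "
from h import *;st();print(bot.finger_overhang)"
```

```text
clock: 0.82
tool_pos: [0.2385, -0.5505, 0.253]
tcp_rot: [-0.0, 0.051, 0.999, 0.0]
wrist_force: [0.2, -0.4, -0.4]
opening: -0.0002
grip_force: 0.0
clock: 2.33
tool_pos: [0.5674, -0.0508, 0.2518]
tcp_rot: [-0.001, 0.048, 0.999, 0.0]
wrist_force: [-0.6, 0.2, -0.3]
opening: 0.0001
grip_force: 0.0
t 2.325 p [ 0.5674 -0.0508  0.2518] f_tool [0.61 0.13 0.26] open 0.0001
R [[-0.995, 0.096, -0.002], [0.096, 0.995, 0.0], [0.002, -0.0, -1.0]] to goal(tool): [-0.0283  0.1201  0.0557]
0.022
```

```bash
python3 -m pendant '{"dp":[[-0.014,0.027,0],[-0.014,0.027,0],[0,0,0.015],[0,0,0.015],[0,0,0]],"rotation":[[0,0,0.008],[0,0,0],[0,0,0],[0,0,0],[0,0,0]],"jaw":[255,255,255,255,255]}'
python3 - <<'E'
from h import *
import cv2
st()
a=get_image("scene")["image"][230:380,260:430];b=get_image("top")["image"][140:260,160:330]
c=np.zeros((353,800,3),np.uint8);c[:353,:400]=cv2.resize(a,(400,353),interpolation=3);c[:282,400:]=cv2.resize(b,(400,282),interpolation=3)
cv2.imwrite("pics/z2.png",c)
E
```

```text
clock: 2.95
tool_pos: [0.599, -0.0039, 0.2213]
tcp_rot: [-0.002, 0.056, 0.998, -0.0]
wrist_force: [-0.0, 0.2, -0.3]
opening: -0.0
grip_force: 0.0
t 2.95 p [ 0.599  -0.0039  0.2213] f_tool [0.06 0.16 0.26] open -0.0
R [[-0.994, 0.111, -0.003], [0.111, 0.994, -0.001], [0.003, -0.001, -1.0]] to goal(tool): [-0.0003  0.0704  0.0252]
```

View pics/z2.png

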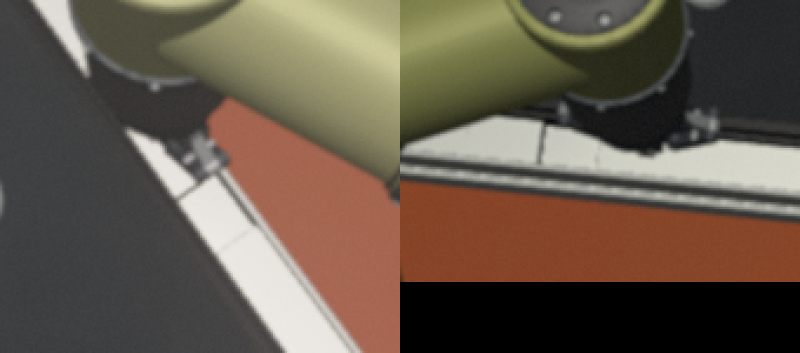

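The close view puts the fingers over the channel, just right of the notch's right edge at crop (180,200), with the notch still ahead. Next I'll lower to contact.

```bash
python3 -m pendant '{"dp":[[0,0,0.012],[0,0,0.009],[0,0,0],[0,0,0.0015],[0,0,0]],"rotation":[[0,0,0],[0,0,0],[0,0,0],[0,0,0],[0,0,0]],"jaw":[255,255,255,255,255]}'; python3 -m pendant '{"dp":[[0,0,0.0015],[0,0,0]],"rotation":[[0,0,0],[0,0,0]],"jaw":[255,255]}';python3 -m pendant '{"dp":[[0,0,0.001],[0,0,0]],"rotation":[[0,0,0],[0,0,0]],"jaw":[255,255]}'
```

```text
clock: 3.68
tool_pos: [0.6001, -0.0029, 0.201]
tcp_rot: [0.0, 0.056, 0.998, 0.0]
wrist_force: [-1.3, -0.4, -0.4]
opening: 0.0001
grip_force: 0.0
clock: 3.92
tool_pos: [0.6, -0.003, 0.1992]
tcp_rot: [-0.0, 0.056, 0.998, 0.0]
wrist_force: [0.0, -1.0, 1.0]
opening: 0.0003
grip_force: 0.0
clock: 4.18
tool_pos: [0.6, -0.003, 0.1982]
tcp_rot: [-0.0, 0.056, 0.998, 0.0]
wrist_force: [0.1, -0.3, -0.9]
opening: -0.0
grip_force: 0.0
```

```bash
python3 -m pendant '{"dp":[[0,0,0.001],[0,0,0]],"rotation":[[0,0,0],[0,0,0]],"jaw":[255,255]}'; python3 -m pendant '{"dp":[[0,0,0.001],[0,0,0]],"rotation":[[0,0,0],[0,0,0]],"jaw":[255,255]}';python3 -m pendant '{"dp":[[0,0,0.001],[0,0,0]],"rotation":[[0,0,0],[0,0,0]],"jaw":[255,255]}'
```

```text
clock: 4.42
tool_pos: [0.6, -0.003, 0.1971]
tcp_rot: [-0.0, 0.056, 0.998, 0.0]
wrist_force: [-0.1, 0.2, -0.2]
opening: -0.0001
grip_force: 0.0
clock: 4.68
tool_pos: [0.6, -0.003, 0.1961]
tcp_rot: [-0.0, 0.056, 0.998, 0.0]
wrist_force: [-0.9, -0.4, -0.7]
opening: -0.0001
grip_force: 0.0
clock: 4.92
tool_pos: [0.6001, -0.003, 0.1959]
tcp_rot: [0.0, 0.056, 0.998, 0.0]
wrist_force: [-1.1, 0.2, 3.5]
opening: 0.0001
grip_force: 1.7
```

Contact is at z≈0.196 with 3.5 N. I'll slide along the floor now.

```bash
python3 -m pendant '{"dp":[[0,0.006,0],[0,0.006,0],[0,0.006,0],[0,0.006,0],[0,0.006,0],[0,0.006,0],[0,0.006,0],[0,0.006,0],[0,0,0]],"rotation":[[0,0,0],[0,0,0],[0,0,0],[0,0,0],[0,0,0],[0,0,0],[0,0,0],[0,0,0],[0,0,0]],"jaw":[255,255,255,255,255,255,255,255,255]}'; for i in 1 2 3; do python3 -m pendant '{"dp":[[0,0.003,0],[0,0.003,0],[0,0,0]],"rotation":[[0,0,0],[0,0,0],[0,0,0]],"jaw":[255,255,255]}'|grep -E "pos|force"; done; python3 -c "
from h import *;st()"
```

```text
clock: 6.05
tool_pos: [0.6056, 0.0453, 0.1957]
tcp_rot: [0.0, 0.055, 0.998, 0.0]
wrist_force: [-0.5, -1.7, 5.4]
opening: -0.0
grip_force: 2.7
tool_pos: [0.6058, 0.0514, 0.1943]
wrist_force: [-0.4, 0.7, -0.3]
grip_force: 0.0
tool_pos: [0.6067, 0.0569, 0.1952]
wrist_force: [-0.5, -0.5, -0.3]
grip_force: 0.0
tool_pos: [0.6074, 0.0629, 0.1953]
wrist_force: [0.7, -0.1, 0.9]
grip_force: 0.0
t 7.175 p [0.6074 0.0629 0.1953] f_tool [-0.69 -0.01 -0.91] open -0.0001
R [[-0.994, 0.111, -0.0], [0.111, 0.994, 0.0], [0.0, 0.0, -1.0]] to goal(tool): [ 0.0008  0.0031 -0.0007]
```

The tip dropped into the notch at y≈0.048–0.05: the floor force vanished. I'm now inside it, so I'll press the catch.

```bash
python3 -m pendant '{"dp":[[0,0,0.004],[0,0,0.003],[0,0,0.002],[0,0,0.0015],[0,0,0]],"rotation":[[0,0,0],[0,0,0],[0,0,0],[0,0,0],[0,0,0]],"jaw":[255,255,255,255,255]}'|grep -E "pos|force";python3 -m pendant '{"dp":[[0,0,0.003],[0,0,0.003],[0,0,0]],"rotation":[[0,0,0],[0,0,0],[0,0,0]],"jaw":[255,255,255]}'|grep -E "pos|force";python3 -m pendant '{"dp":[[0,0,0.0015],[0,0,0.0015],[0,0,0]],"rotation":[[0,0,0],[0,0,0],[0,0,0]],"jaw":[255,255,255]}'|grep -E "pos|force"
```

```text
tool_pos: [0.6073, 0.0625, 0.185]
wrist_force: [-1.8, 0.5, 2.6]
grip_force: 0.9
tool_pos: [0.6075, 0.0625, 0.179]
wrist_force: [-1.8, 0.2, 3.3]
grip_force: 2.1
tool_pos: [0.6076, 0.0625, 0.178]
wrist_force: [-4.2, 0.6, 11.3]
grip_force: 5.6
```

The catch is on its stop with 11 N. Now I'll draw the drawer.

```bash
python3 -m pendant '{"dp":[[0.004,0,0],[0.004,0,0],[0.004,0,0],[0.004,0,0],[0.004,0,0],[0.005,0,0],[0.005,0,0],[0,0,0]],"rotation":[[0,0,0],[0,0,0],[0,0,0],[0,0,0],[0,0,0],[0,0,0],[0,0,0],[0,0,0]],"jaw":[255,255,255,255,255,255,255,255]}'
python3 - <<'E'
from h import *
import cv2
st()
d=get_image("top")["image"];cv2.imwrite("pics/d1.png",d[0:300])
E
```

```text
clock: 9.55
tool_pos: [0.5784, 0.0657, 0.1781]
tcp_rot: [0.002, 0.056, 0.998, 0.0]
wrist_force: [-1.3, -0.3, 9.4]
opening: 0.0
grip_force: 4.9
t 9.55 p [0.5784 0.0657 0.1781] f_tool [ 1.24 -0.43 -9.45] open 0.0
R [[-0.994, 0.111, 0.004], [0.111, 0.994, 0.0], [-0.004, 0.0, -1.0]] to goal(tool): [-0.0285  0.0035 -0.0178]
```

View pics/d1.png

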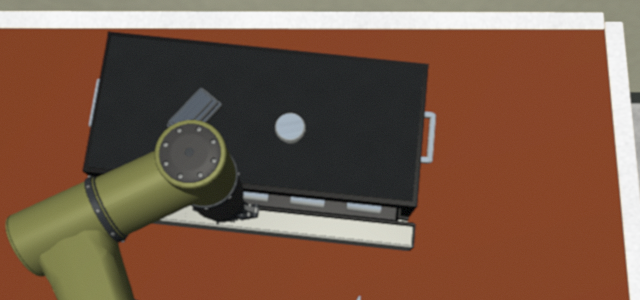

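The drawer has followed: its lip corner moved from (412,230) to (413,247), and drawer contents now show in the gap. That is about 20–25 mm open, so I'll draw on by about 78 mm.

```bash
python3 -m pendant '{"dp":[[0.007,0,0],[0.008,0,0],[0.008,0,0],[0.008,0,0],[0.008,0,0],[0.008,0,0],[0.008,0,0],[0.008,0,0],[0.007,0,0],[0.005,0,0],[0.003,0,0],[0,0,0]],"rotation":[[0,0,0],[0,0,0],[0,0,0],[0,0,0],[0,0,0],[0,0,0],[0,0,0],[0,0,0],[0,0,0],[0,0,0],[0,0,0],[0,0,0]],"jaw":[255,255,255,255,255,255,255,255,255,255,255,255]}'; python3 -m pendant '{"dp":[[-0.003,0,0],[-0.002,0,0],[0,0,-0.008],[0,0,-0.012],[0,0,-0.02],[0,0,-0.03],[0,0,-0.03],[0,0,-0.01],[0,0,0],[0,0,0]],"rotation":[[0,0,0],[0,0,0],[0,0,0],[0,0,0],[0,0,0],[0,0,0],[0,0,0],[0,0,0],[0,0,0],[0,0,0]],"jaw":[255,255,255,255,255,255,255,255,255,255]}'
python3 - <<'E'
from h import *
import cv2
st()
d=get_image("top");cv2.imwrite("pics/d2.png",d["image"][0:400])
E
```

```text
clock: 11.1
tool_pos: [0.501, 0.0741, 0.178]
tcp_rot: [0.002, 0.056, 0.998, 0.0]
wrist_force: [-0.1, -2.6, 9.4]
opening: 0.0003
grip_force: 4.9
clock: 12.35
tool_pos: [0.5047, 0.0741, 0.2844]
tcp_rot: [-0.001, 0.055, 0.998, -0.0]
wrist_force: [-0.4, 0.4, -0.8]
opening: -0.0
grip_force: 0.0
t 12.35 p [0.5047 0.0741 0.2844] f_tool [0.47 0.36 0.84] open -0.0
R [[-0.994, 0.111, -0.002], [0.111, 0.994, -0.0], [0.002, -0.001, -1.0]] to goal(tool): [-0.1028  0.0033  0.0882]
```

View pics/d2.png

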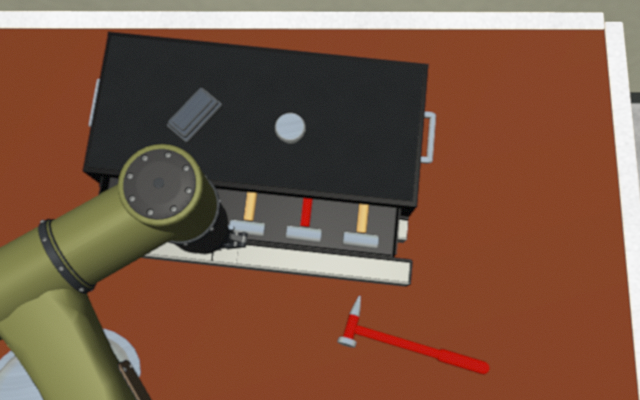

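The drawer stands about 100 mm open: the lip corner is now at (410,284), and TCP travel after meeting the lip was about 99 mm. The arm is clear, and the hammer and both dollies haven't moved.

```bash
python3 -c "
from bench import bot;print(bot.finish_job())"
```

```text
the job is handed in; nothing more can be done
None
```

I opened the upper drawer about 100 mm with the catch let go (spring-back not measured), left the hammer and both dollies where they lay, and handed the job in; the hand-in returned no verdict.

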